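# Set out the amber sample jars for the photometer

## Task

Set out the four amber glass sample jars for measuring: stand each one upright, flat on the floor of the spill dish that has the colour of its cap. The green-capped blank must be standing in its dish before you move any of the other jars; those follow in any order. Keep the jars upright, set them down gently rather than dropping them, and leave the two white plastic bottles where they are.

Things in the scene. Friction and masses are not known exactly. Their poses are not given: they have to be found in the camera images.
- jar_green: Loose amber-brown glass sample jar, round, 48 mm across and 50 mm tall (straight sides), above it a shoulder and a green cap 31 mm across whose top is 75 mm above the underside; 0.11 to 0.21 kg. Stands upright on the bench. Origin: centre of its underside; z up the jar's axis; its yaw means nothing. The green-capped jar is the blank.
- jar_red: Loose amber-brown glass sample jar, round, 48 mm across and 50 mm tall (straight sides), above it a shoulder and a red cap 31 mm across whose top is 75 mm above the underside; 0.11 to 0.21 kg. Stands upright on the bench. Origin: centre of its underside; z up the jar's axis; its yaw means nothing.
- jar_blue: Loose amber-brown glass sample jar, round, 48 mm across and 50 mm tall (straight sides), above it a shoulder and a blue cap 31 mm across whose top is 75 mm above the underside; 0.11 to 0.21 kg. Stands upright on the bench. Origin: centre of its underside; z up the jar's axis; its yaw means nothing.
- jar_yellow: Loose amber-brown glass sample jar, round, 48 mm across and 50 mm tall (straight sides), above it a shoulder and a yellow cap 31 mm across whose top is 75 mm above the underside; 0.11 to 0.21 kg. Stands upright on the bench. Origin: centre of its underside; z up the jar's axis; its yaw means nothing.
- dish_green: Green round plastic spill dish, fixed to the bench: 80 mm across and 11 mm tall, rim wall 4 mm, flat floor 5 mm above the bench and about 70 mm across inside, so a jar has about 11 mm of play all round. Origin: centre of its underside, at bench height; z up.
- dish_red: Red round plastic spill dish, fixed to the bench: 80 mm across and 11 mm tall, rim wall 4 mm, flat floor 5 mm above the bench and about 70 mm across inside, so a jar has about 11 mm of play all round. Origin: centre of its underside, at bench height; z up.
- dish_blue: Blue round plastic spill dish, fixed to the bench: 80 mm across and 11 mm tall, rim wall 4 mm, flat floor 5 mm above the bench and about 70 mm across inside, so a jar has about 11 mm of play all round. Origin: centre of its underside, at bench height; z up.
- dish_yellow: Yellow round plastic spill dish, fixed to the bench: 80 mm across and 11 mm tall, rim wall 4 mm, flat floor 5 mm above the bench and about 70 mm across inside, so a jar has about 11 mm of play all round. Origin: centre of its underside, at bench height; z up.
- bottle_red: Loose opaque white plastic bottle with a red cap, to be left alone: same shape and size as the jars, 48 mm across, 75 mm to the top of its cap. Origin: centre of its underside; z up. Jars, bottles and dishes stand mixed in front of the robot, centres at least 90 mm apart; among them also one unlisted closed glass petri dish, 13 mm tall, 64 mm across.
- bottle_blue: Loose opaque white plastic bottle with a blue cap, to be left alone: same shape and size as the jars, 48 mm across, 75 mm to the top of its cap. Origin: centre of its underside; z up. Unlisted cartons up to 35 mm tall lie beyond the jars; a wash bottle, beaker, rack and instrument stand to the sides.
There are look-alikes about, which are no part of the job. Several things have the shape of the dish_blue; the one meant has the colours described above.

How it is judged:
By the outcome, as a careful person would: the job done as asked, in the order asked, and still so for the second after the job is handed in, with the robot touching nothing.
It also fails if it takes over 112 s, if anything falls off the work surface, if the arm or the gripper's body presses on something with over 40 N, if the wrist force passes 120 N, or if a joint passes its speed limit or range.

## Robot

A 6-joint arm with a two-finger parallel gripper is mounted at the origin on the work surface. World frame = base frame: x ahead of the robot, y to its left, z up, the work surface at z = 0. Lengths are in mm, angles in rad, forces in N, time in s.
With the tool pointing down it reaches from about 275 to 750 mm from the base axis. Payload 10.2 kg.
Tool frame: the origin (TCP) lies on the centre line of the jaws, within the pads' length; the fingertips stand 19 mm ahead of it and the grasp point (between the pads) is the TCP; z points along the fingers, y is the line along which they close (so a half turn about z gives the same grasp; the last joint's range is limited). The gripper opens to 85 mm and grips with 20 to 120 N. Pads are 22 mm wide; open, the fingers measure 114 mm over their backs; the gripper's body (76 mm by 85 mm) begins 54 mm behind the grasp point. The pads swing forward as they close: fully open they stand 13 mm farther back than shut.
Start: joints at [0.955, 0.313, 1.498, -0, 1.331, -0.223], TCP at [200.971, 485.018, 250.294] pointing down, gripper open.
Joint ranges: [-2.94, 2.94], [-0.97, 2.17], [0.19, 2.56], [-1.23, 4.37], [0.02, 3.11], [-2.88, 2.88]. Speed limits (rad/s): [2.39, 2.39, 3.01, 3.14, 3.14, 3.14].

## Interface

Orientations are given as a unit quaternion [w, x, y, z].
In Python, from rig import sense, capture, finish_job, regions_of, mark_of gives the robot as it stands.
- The arm moves only by the tool jog_arm, never from a script. Its argument "series" is text: rows parted by semicolons, each of 7 numbers parted by spaces: the shift along the tool's x, y, z in units of 0.4 m (1.0 is 0.4 m), then the turn, a rotation vector about the tool's x, y, z in units of pi/2 rad (1.0 is pi/2 rad), then the opening, from -1 (shut) to 1 (fully open). A call has 1 to 20 rows; each row is the pose to reach, as a shift and turn from the pose commanded when the call began, along the tool's axes at that moment; what a row does not reach only later rows make up. A row lasts 1/8 s, in which the tool goes at most 62.5 mm and 10.7 degrees, less where a joint would pass 70% of its speed; a pose out of reach is approached as far as the arm can. A call with a number of a shift or a turn outside -1 to 1 is refused whole. A call with a gripper value outside its range is refused whole. The fingers move at their own pace and stop on an object; "grip_force" is the grip in N (left out, the last holds). Time passes only in rows, so rows that repeat a pose let the fingers close. It gives the time, the measured TCP pose, the force, the opening and the grip force at its end, in the units of the state.
- sense(): the state, without advancing time (a new reading comes with each control period).
- capture(name): name is "side" or "top"; returns a dict with "img" (420x560x3 uint8, red, green, blue), "intrinsics" (3x3 intrinsics, pixels), "dist_coeffs" ([k1, k2, p1, p2, k3] as OpenCV has them; the pictures are not rectified), "R" (3x3) and "t" (3): a world point X has camera coordinates R X + t. Camera axes: x right, y down, z forward; pixel columns grow to the right and rows downward; lengths in mm; the calibration is good to about 2 mm. A picture is of the moment at which its call begins. There is no depth.
- finish_job(): hands the job in; it is judged then, once.
Trained networks look in a picture, given as the dict that the camera call returned (one of the last four; its "shot" number tells which), for a name from the list of things; names that differ only in an ending like _2 or _b are one class to them, and where a whole thing is asked for, a point or a joint stands for the part that bears it (a point fixed in the world has none). Each returns a list of dicts, best first, with "confidence" (0 to 1); they miss things now and then, are a little off and sometimes report something else, mostly with a low value. They report only what shows in the picture. A call takes as long as a camera call. They do not tell look-alikes from the thing itself.
- regions_of(label, picture): "region" (420x560 bool, what is visible of it) and "point" ([row, column] in pixels, amid what is visible of it).
- mark_of(label, picture): "point" ([row, column] in pixels: a listed point, or the origin of a listed thing).
The state is a dict: "time_s": time; "joints": joint angles; "dq": joint speeds; "tau": joint torques, N m; "eef_pos": TCP position; "ee_rot": TCP orientation; "force": force on the tool from outside, world axes, zero at the start; "wrist_torque": the same for the moment, N m; "grip_width": opening from 0.0 (shut) to 1.0 (fully open); "grip_force": force on a finger pad.
Only numpy, scipy, OpenCV 4.12 (cv2) and the standard library are available. Lean on these libraries where they do the work, as an engineer would, in place of code of your own. Each camera call takes 0.05 s, during which the arm holds its last target. There are 200 camera calls.

## Working session

There is one attempt and no reset: what is moved stays moved. The work goes in short steps, Python scripts to look and compute and a tool call to move; the robot and the scene stay as the last step left them, time stands still between calls to the robot, and variables do not carry over. Pictures are saved under pics/ and viewed, at most 14 in all, crops included, and the job is handed in when it is done.

Besides the shell and the picture viewer there is one more tool, called after ">>>" by a JSON object that holds its "method" and its "body", one argument or row to a line. jog_arm: Moves the arm, as the interface text tells. Shifts and turns lie within -1 to 1; 1 stands for 0.4 m of shift or pi/2 rad of turn. Its arguments: {"type":"object","properties":{"series":{"type":"string"},"grip_force":{"type":"number"}},"required":["series"]}

```bash
mkdir -p pics; python3 - <<'E'
from rig import *
import cv2,pickle
print(sense())
for n in("side","top"):
    p=capture(n); cv2.imwrite(f"pics/{n}0.png",p["img"][:,:,::-1])
    print(n,p["intrinsics"],p["dist_coeffs"],p["R"],p["t"])
    for l in["jar_green","jar_red","jar_blue","jar_yellow","dish_green","dish_red","dish_blue","dish_yellow","bottle_red","bottle_blue"]:
        print(l,[(round(m["confidence"],2),[round(float(v),1) for v in m["point"]]) for m in mark_of(l,p)])
E
```

```text
{'time_s': 0.0, 'joints': array([ 9.54600757e-01,  3.13458746e-01,  1.49845692e+00,  3.19334468e-05,
        1.33101363e+00, -2.23377096e-01]), 'dq': array([ 2.66410702e-04,  8.78520288e-04,  2.28055233e-03, -1.49489530e-03,
       -5.35449947e-05,  1.09167529e-04]), 'tau': array([ 6.08661667e-04, -4.12273550e+01, -2.59742528e+01, -1.39375661e-04,
        4.20740369e-03,  4.71177418e-05]), 'eef_pos': array([200.81692577, 484.81370372, 249.72312553]), 'ee_rot': array([-2.86545199e-04,  1.95152556e-01,  9.80772671e-01, -6.03973919e-04]), 'force': array([ 0.40658694, -0.57354041,  0.10748057]), 'wrist_torque': array([-0.03097183, -0.02247354, -0.025173  ]), 'grip_force': 0.0, 'grip_width': 0.997908854534334}
side [[443.57713679   0.         281.16264265]
 [  0.         443.57713679 215.404632  ]
 [  0.           0.           1.        ]] [-0.0856412  0.         0.         0.         0.       ] [[ 0.74362635 -0.66854437  0.00826275]
 [-0.40732935 -0.46280605 -0.78733307]
 [ 0.53019114  0.58211596 -0.61647252]] [-395.68749684  242.27115211  810.50736319]
jar_green [(0.73, [188.2, 292.5])]
[... 490 characters left out ...]
.         396.95809193 206.63526631]
 [  0.           0.           1.        ]] [-0.10467442  0.          0.          0.          0.        ] [[ 0.06983318 -0.99754791 -0.00463608]
 [-0.97356697 -0.0671398  -0.21831077]
 [ 0.21746419  0.01975887 -0.97586829]] [-21.8667201  515.35706986 825.06659429]
jar_green [(0.91, [151.8, 249.5])]
jar_red [(0.55, [221.6, 279.1])]
jar_blue [(0.68, [225.0, 211.2])]
jar_yellow [(0.76, [156.4, 183.8])]
dish_green [(0.61, [161.0, 329.0])]
dish_red [(0.85, [195.2, 127.6])]
dish_blue [(0.89, [234.8, 362.6]), (0.67, [166.6, 433.3]), (0.55, [288.9, 335.4])]
dish_yellow [(0.56, [264.5, 425.3])]
bottle_red [(0.93, [178.9, 388.9])]
bottle_blue [(0.7, [215.5, 447.4])]
```

View pics/side0.png

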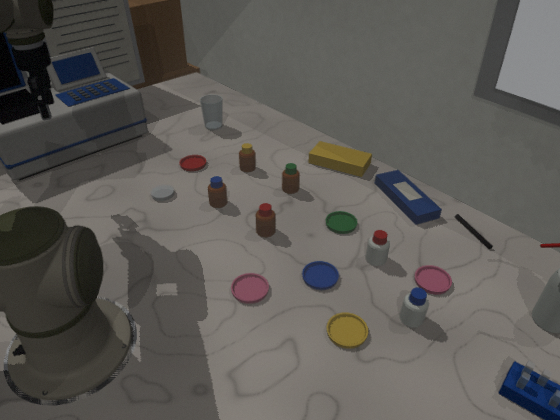

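View pics/top0.png

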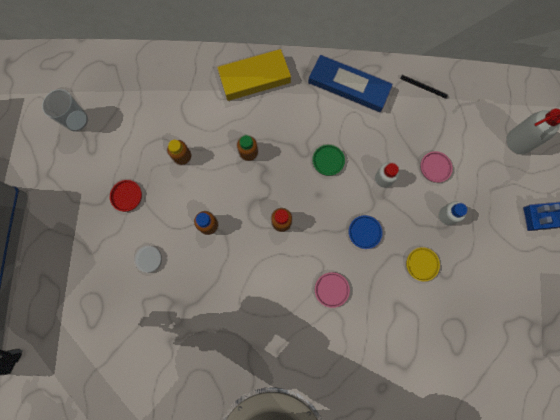

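The dish is the blue one at side (320,275) and top (365,232). The two other "blue dish" detections are pink look-alikes. The four amber jars sit left of centre, and the white bottles at right.

```bash
cat >h.py <<'E'
from rig import *
import cv2,numpy as np
from scipy.optimize import least_squares
def proj(p,X): return cv2.projectPoints(np.float64(X),cv2.Rodrigues(p["R"])[0],p["t"],p["intrinsics"],p["dist_coeffs"])[0][:,0]
a=np.linspace(0,2*np.pi,72,endpoint=False)
ring=lambda r,z:np.c_[r*np.cos(a),r*np.sin(a),0*a+z]
JAR=np.r_[ring(24,0),ring(24,50),ring(15.5,62),ring(15.5,75)]; DISH=np.r_[ring(40,0),ring(40,11)]
def box(q): return np.r_[q.min(0),q.max(0)]
def tri(ps,uv):
    def f(X): return np.concatenate([proj(p,[X])[0]-u for p,u in zip(ps,uv)])
    s=least_squares(f,[450,0,0.]);return s.x,np.abs(s.fun).max()
def measure(l,ps,near=None):
    M=[];B=[]
    pts=[]
    for i,p in enumerate(ps):
        m=mark_of(l,p); r=regions_of(l,p); pts.append((m,r))
    best=None
    for m0 in pts[0][0]:
        for m1 in pts[1][0]:
            X,e=tri(ps,[np.array(m0["point"][::-1]),np.array(m1["point"][::-1])])
            if near is not None and np.hypot(*(X[:2]-near))>60: continue
            c=m0["confidence"]+m1["confidence"]-e/5
            if best is None or c>best[0]: best=(c,X,e,m0,m1)
    if best is None: return None
    X=best[1]; mdl=JAR if "jar" in l or "bottle" in l else DISH
    bs=[]
    for i,p in enumerate(ps):
        c=proj(p,[X+[0,0,30 if mdl is JAR else 5]])[0]
        r=min(pts[i][1],key=lambda r:np.hypot(r["point"][1]-c[0],r["point"][0]-c[1]),default=None)
        if r is None: bs.append(None);continue
        ys,xs=np.nonzero(r["region"]); bs.append(np.array([xs.min(),ys.min(),xs.max(),ys.max()]))
    f=lambda X:np.concatenate([box(proj(p,mdl+X))-b for p,b in zip(ps,bs) if b is not None])
    s=least_squares(f,X,loss="soft_l1")
    return X.round(1),round(best[2],1),s.x.round(1),np.abs(f(s.x)).max().round(1)
E
python3 - <<'E'
from h import *
ps=[capture("side"),capture("top")]
for l in["jar_green","jar_red","jar_blue","jar_yellow","dish_green","dish_red","dish_blue","dish_yellow","bottle_red","bottle_blue"]:
    print(l,*(measure(l,ps,) or ["none"]))
# dish_blue explicit
print(tri(ps,[np.array([319.2,276.1]),np.array([362.6,234.8])]))
E
```

```text
jar_green [661.2 103.7  -7.9] 0.8 [662.1 108.5  -6.8] 1.3
jar_red [498.  21.  -3.] 0.8 [493.6  14.2  -3.9] 1.3
jar_blue [470.  183.3  -4.6] 0.6 [474.1 185.3  -3.3] 1.9
jar_yellow [ 788.2  378.4 -393.5] 0.8 [641.6 272.2  -4.3] 2.0
dish_green [656.4 -93.   -1.9] 1.0 [653.8 -88.3  -4.7] 1.4
dish_red [532.  398.7  -6.3] 2.3 [531.5 395.7  -5.3] 1.6
dish_blue [ 664.6 -358.1  -19. ] 0.8 [ 654.3 -354.8   -2.7] 1.9
dish_yellow [ 419.  -322.1  -11. ] 0.3 [ 413.5 -318.4   -1.1] 1.6
bottle_red [ 616.3 -229.6   12. ] 0.3 [ 617.3 -227.5   -5. ] 2.7
bottle_blue [ 534.5 -384.3    1.9] 0.6 [ 534.8 -383.    -2.3] 1.3
(array([ 476.96094893, -180.41136792,   -0.98707876]), np.float64(1.300737858905677))
```

```bash
cat >>h.py <<'E'
INIT=dict(jar_green=(662,107),jar_red=(495,16),jar_blue=(473,185),jar_yellow=(641,272),dish_green=(655,-90),dish_red=(531,396),dish_blue=(477,-180),dish_yellow=(415,-319))
def hullmask(p,X,k=4):
    h=cv2.convexHull(np.float32(proj(p,X)))[:,0]
    m=cv2.moments(h); return np.array([m["m10"],m["m01"]])/m["m00"],m["m00"]
def cent(l,ps,xy):
    mdl=JAR if "jar" in l else DISH; X0=np.r_[xy,0.]; obs=[]
    for p in ps:
        c,A=hullmask(p,mdl+X0)
        r=[r for r in regions_of(l,p) if np.hypot(r["point"][1]-c[0],r["point"][0]-c[1])<20]
        if not r: print(l,"missing");return None
        ys,xs=np.nonzero(r[0]["region"]); obs.append((np.array([xs.mean(),ys.mean()]),len(xs)/A))
    f=lambda X:np.concatenate([hullmask(p,mdl+X)[0]-o[0] for p,o in zip(ps,obs)])
    s=least_squares(f,X0); s0=least_squares(lambda q:f(np.r_[q,0]),xy)
    return s.x.round(1),s.fun.round(1),"z0:",s0.x.round(1),[round(o[1],2) for o in obs]
E
python3 - <<'E'
from h import *
ps=[capture("side"),capture("top")]
for l,xy in INIT.items(): print(l,*(cent(l,ps,xy) or []))
E
```

```text
jar_green [659.9 106.4   0. ] [-0.5 -1.   0.5  0.1] z0: [661.1 107.2] [0.97, 0.95]
jar_red [493.1  16.    0. ] [-0.6 -2.  -0.5 -0.3] z0: [493.1  16. ] [0.93, 0.94]
jar_blue [472.2 183.2   0. ] [-0.2 -0.8  0.5  0.2] z0: [472.3 183.5] [0.9, 1.03]
jar_yellow [638.8 270.4   0. ] [-0.6 -1.   0.3  0.1] z0: [638.9 270.2] [0.96, 0.97]
dish_green [651.8 -89.2   0. ] [-0.  -0.9  0.4  0.3] z0: [652.  -89.2] [0.95, 0.97]
dish_red [529.1 393.4   0. ] [-0.3 -0.4  0.3 -0. ] z0: [528.9 393.3] [1.01, 0.92]
dish_blue [ 480.7 -183.3    0. ] [ 0.3 -0.4 -0.1  0.5] z0: [ 480.9 -183.6] [0.92, 0.89]
dish_yellow [ 413.4 -319.1    0. ] [ 0.1 -0.2 -0.1  0.3] z0: [ 413.7 -319.2] [0.97, 0.94]
```

```bash
cat >>h.py <<'E'
from scipy.spatial.transform import Rotation as Ro
def rows(*targets):
    s=sense(); q=s["ee_rot"]; R=Ro.from_quat(np.r_[q[1:],q[0]]).as_matrix()
    print("at",s["eef_pos"].round(1),"rpy",Ro.from_matrix(R).as_rotvec().round(3),"t",s["time_s"],"w",round(s["grip_width"],2),"gf",s["grip_force"],"F",s["force"].round(1))
    for T in targets: print(T,(R.T@(np.array(T)-s["eef_pos"])/400).round(3))
E
python3 - <<'E'
from h import *
rows((661,107,190),(661,107,60),(661,107,33))
E
```

```text
at [201.  485.  250.3] rpy [-0.613 -3.081  0.   ] t 4.1 w 1.0 gf 0.0 F [0.5 0.1 0.6]
(661, 107, 190) [-1.424 -0.433  0.151]
(661, 107, 60) [-1.424 -0.433  0.476]
(661, 107, 33) [-1.424 -0.433  0.543]
```

>>> {"method": "jog_arm", "body": {
  "series": "-0.15 -0.05 0.02 0 0 0 1;-0.3 -0.1 0.04 0 0 0 1;-0.45 -0.14 0.05 0 0 0 1;-0.6 -0.18 0.06 0 0 0 1;-0.75 -0.22 0.08 0 0 0 1;-0.9 -0.27 0.1 0 0 0 1;-1 -0.3 0.1 0 0 0 1;-1 -0.3 0.1 0 0 0 1",
  "grip_force": 40
}}

```text
time_s: 5.1
eef_pos: [526.3, 218.9, 209.7]
ee_rot: [-0.0, 0.197, 0.98, -0.0]
force: [-0.6, -0.0, 0.0]
grip_width: 1.0
grip_force: 0.0
```

```bash
python3 - <<'E'
from h import *
rows((661,107,190),(661,107,60),(661,107,35))
E
```

```text
at [526.3 218.9 209.7] rpy [-6.19e-01 -3.08e+00  1.00e-03] t 5.1 w 1.0 gf 0.0 F [-0.6 -0.   0. ]
(661, 107, 190) [-0.419 -0.128  0.049]
(661, 107, 60) [-0.419 -0.128  0.374]
(661, 107, 35) [-0.419 -0.128  0.437]
```

>>> {"method": "jog_arm", "body": {
  "series": "-0.14 -0.043 0.03 0 0 0 1;-0.28 -0.086 0.049 0 0 0 1;-0.419 -0.128 0.049 0 0 0 1;-0.419 -0.128 0.049 0 0 0 1;-0.419 -0.128 0.12 0 0 0 1;-0.419 -0.128 0.2 0 0 0 1;-0.419 -0.128 0.28 0 0 0 1;-0.419 -0.128 0.35 0 0 0 1;-0.419 -0.128 0.4 0 0 0 1;-0.419 -0.128 0.437 0 0 0 1;-0.419 -0.128 0.437 0 0 0 1"
}}

```text
time_s: 6.48
eef_pos: [659.4, 109.9, 34.9]
ee_rot: [-0.001, 0.195, 0.981, -0.0]
force: [-0.4, -0.5, 0.0]
grip_width: 0.998
grip_force: 0.0
```

```bash
python3 - <<'E'
from h import *
rows((661,107,180))
a=[]
for n in("side","top"):
    p=capture(n); c=proj(p,[[661,107,40]])[0].astype(int); x=max(c[0]-70,0);y=max(c[1]-60,0)
    a.append(cv2.resize(p["img"][y:y+120,x:x+130],(390,360)))
cv2.imwrite("pics/g1.png",np.hstack(a)[:,:,::-1])
E
```

```text
at [659.4 109.9  34.9] rpy [-0.612 -3.08   0.   ] t 6.475 w 1.0 gf 0.0 F [-0.4 -0.5  0. ]
(661, 107, 180) [-0.006 -0.005 -0.363]
```

View pics/g1.png

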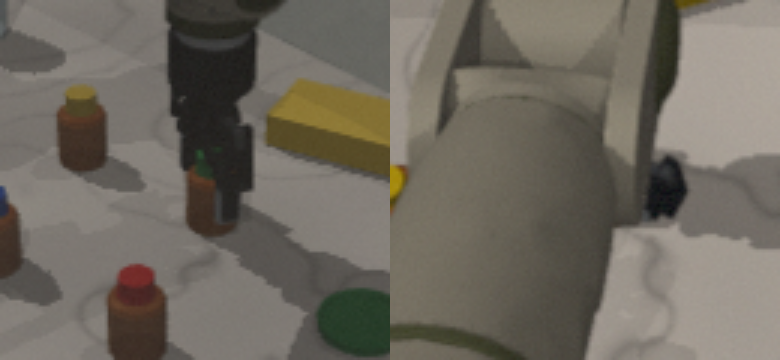

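The fingers straddle the green jar (left half, about (210,200)). Closing now.

>>> {"method": "jog_arm", "body": {
  "series": "0 0 0 0 0 0 -1;0 0 0 0 0 0 -1;0 0 0 0 0 0 -1;0 0 0 0 0 0 -1;0 0 0 0 0 0 -1;0 0 0 0 0 0 -1;0 0 0 0 0 0 -1",
  "grip_force": 40
}}

```text
time_s: 7.45
eef_pos: [660.2, 109.4, 36.4]
ee_rot: [0.001, 0.195, 0.981, -0.0]
force: [-0.6, -2.1, 5.7]
grip_width: 0.55
grip_force: 41.4
```

```bash
python3 - <<'E'
from h import *
z=sense()["eef_pos"][2]
rows((661,107,180),(652,-89,180),(652,-89,60))
E
```

```text
at [660.2 109.4  36.4] rpy [ 0.613  3.08  -0.   ] t 7.45 w 0.55 gf 41.431787610054016 F [-0.6 -2.1  5.7]
(661, 107, 180) [-0.005 -0.005 -0.359]
(652, -89, 180) [-0.171 -0.466 -0.359]
(652, -89, 60) [-0.171 -0.466 -0.059]
```

>>> {"method": "jog_arm", "body": {
  "series": "0 0 -0.03 0 0 0 -1;0 0 -0.1 0 0 0 -1;0 0 -0.18 0 0 0 -1;-0.01 -0.02 -0.26 0 0 0 -1;-0.03 -0.07 -0.33 0 0 0 -1;-0.06 -0.15 -0.359 0 0 0 -1;-0.09 -0.24 -0.359 0 0 0 -1;-0.12 -0.33 -0.359 0 0 0 -1;-0.15 -0.41 -0.359 0 0 0 -1;-0.165 -0.45 -0.359 0 0 0 -1;-0.171 -0.466 -0.359 0 0 0 -1;-0.171 -0.466 -0.33 0 0 0 -1;-0.171 -0.466 -0.26 0 0 0 -1;-0.171 -0.466 -0.18 0 0 0 -1;-0.171 -0.466 -0.11 0 0 0 -1;-0.171 -0.466 -0.07 0 0 0 -1;-0.171 -0.466 -0.059 0 0 0 -1;-0.171 -0.466 -0.059 0 0 0 -1"
}}

```text
time_s: 9.7
eef_pos: [652.0, -88.6, 59.7]
ee_rot: [0.0, 0.195, 0.981, -0.0]
force: [0.5, -1.0, -1.0]
grip_width: 0.548
grip_force: 41.5
```

```bash
python3 - <<'E'
from h import *
rows((652,-89,42),(652,-89,43))
a=[]
for n in("side","top"):
    p=capture(n); c=proj(p,[[652,-89,40]])[0].astype(int); x=max(c[0]-65,0);y=max(c[1]-60,0)
    a.append(cv2.resize(p["img"][y:y+120,x:x+130],(390,360)))
    for l in("jar_green","dish_green"): print(n,[(m["confidence"],m["point"],proj(p,[[652,-89,23]])) for m in mark_of(l,p)][:1])
cv2.imwrite("pics/g2.png",np.hstack(a)[:,:,::-1])
E
```

```text
at [652.  -88.6  59.7] rpy [ 0.612  3.08  -0.   ] t 9.7 w 0.55 gf 41.52561843395233 F [ 0.5 -1.  -1. ]
(652, -89, 42) [-0.    -0.001  0.044]
(652, -89, 43) [-0.    -0.001  0.042]
side [(0.9, [217.4, 342.4], array([[341.62824362, 215.31261875]]))]
side [(0.72, [222.6, 342.7], array([[341.62824362, 215.31261875]]))]
top []
top []
```

View pics/g2.png

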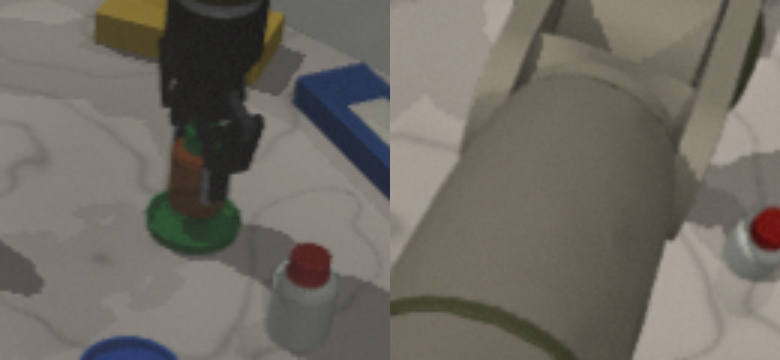

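The green jar is held upright over the green dish (left half, about (195,215)). Its base mark is within about 2 px of the prediction, so I'm lowering it.

>>> {"method": "jog_arm", "body": {
  "series": "0 0 0.015 0 0 0 -1;0 0 0.028 0 0 0 -1;0 0 0.036 0 0 0 -1;0 0 0.04 0 0 0 -1;0 0 0.043 0 0 0 -1;0 0 0.045 0 0 0 -1;0 0 0.046 0 0 0 -1;0 0 0.046 0 0 0 -1"
}}

```text
time_s: 11.0
eef_pos: [651.7, -88.8, 41.4]
ee_rot: [0.0, 0.195, 0.981, -0.0]
force: [-3.8, 1.0, 5.1]
grip_width: 0.549
grip_force: 41.8
```

>>> {"method": "jog_arm", "body": {
  "series": "0 0 0 0 0 0 0.4;0 0 0 0 0 0 0.8;0 0 0 0 0 0 1;0 0 0 0 0 0 1;0 0 0 0 0 0 1;0 0 -0.03 0 0 0 1;0 0 -0.1 0 0 0 1;0 0 -0.2 0 0 0 1;0 0 -0.3 0 0 0 1;0 0 -0.36 0 0 0 1;0 0 -0.36 0 0 0 1"
}}

```text
time_s: 12.38
eef_pos: [652.3, -89.0, 187.4]
ee_rot: [0.002, 0.195, 0.981, -0.0]
force: [-0.4, 0.1, -0.7]
grip_width: 0.997
grip_force: 0.0
```

```bash
python3 - <<'E'
from h import *
rows((652,-89,180),(639,270.5,180),(639,270.5,35))
p=capture("side"); c=proj(p,[[652,-89,45]])[0].astype(int)
cv2.imwrite("pics/g3.png",cv2.resize(p["img"][c[1]-60:c[1]+60,c[0]-65:c[0]+65],(390,360))[:,:,::-1])
for r in mark_of("jar_green",p): print(r, proj(p,[[652,-89,5]]))
E
```

```text
at [652.3 -89.  187.4] rpy [ 6.120e-01  3.077e+00 -1.000e-03] t 12.375 w 1.0 gf 0.0 F [-0.4  0.1 -0.7]
(652, -89, 180) [ 0.001 -0.     0.018]
(639, 270.5, 180) [0.375 0.817 0.017]
(639, 270.5, 35) [0.377 0.817 0.379]
{'point': [221.2, 343.5], 'confidence': 0.68} [[340.96047659 221.01268532]]
{'point': [166.7, 245.1], 'confidence': 0.15} [[340.96047659 221.01268532]]
```

View pics/g3.png

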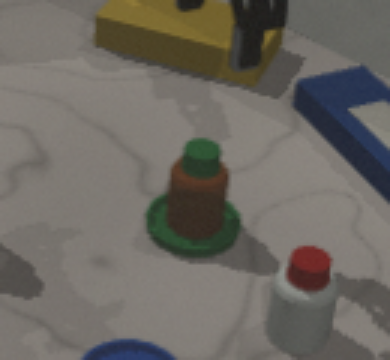

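The green jar stands upright, well inside its dish (about (197,220)). Next is yellow.

>>> {"method": "jog_arm", "body": {
  "series": "0.05 0.11 0.017 0 0 0 1;0.11 0.24 0.017 0 0 0 1;0.17 0.37 0.017 0 0 0 1;0.23 0.5 0.017 0 0 0 1;0.29 0.63 0.017 0 0 0 1;0.34 0.74 0.017 0 0 0 1;0.377 0.817 0.017 0 0 0 1;0.377 0.817 0.017 0 0 0 1;0.377 0.817 0.08 0 0 0 1;0.377 0.817 0.16 0 0 0 1;0.377 0.817 0.24 0 0 0 1;0.377 0.817 0.31 0 0 0 1;0.377 0.817 0.36 0 0 0 1;0.377 0.817 0.379 0 0 0 1;0.377 0.817 0.379 0 0 0 1;0.377 0.817 0.379 0 0 0 1"
}}

```text
time_s: 14.48
eef_pos: [638.0, 270.9, 34.3]
ee_rot: [0.001, 0.195, 0.981, 0.0]
force: [-0.0, -0.0, -0.2]
grip_width: 1.004
grip_force: 0.0
```

>>> {"method": "jog_arm", "body": {
  "series": "0 0 0 0 0 0 -1;0 0 0 0 0 0 -1;0 0 0 0 0 0 -1;0 0 0 0 0 0 -1;0 0 0 0 0 0 -1;0 0 0 0 0 0 -1;0 0 0 0 0 0 -1",
  "grip_force": 40
}}

```text
time_s: 15.35
eef_pos: [637.7, 270.9, 33.7]
ee_rot: [0.0, 0.195, 0.981, 0.0]
force: [-1.4, -0.6, 5.8]
grip_width: 0.552
grip_force: 41.4
```

```bash
python3 - <<'E'
from h import *
x,y,z=sense()["eef_pos"]
rows((x,y,180),(530,0,180),(414,-319,180),(414,-319,60))
E
```

```text
at [637.7 270.9  33.7] rpy [0.613 3.08  0.   ] t 15.35 w 0.55 gf 41.390127539634705 F [-1.4 -0.6  5.8]
(np.float64(637.6995967096007), np.float64(270.8678080163638), 180) [-0.     0.    -0.366]
(530, 0, 180) [-0.011 -0.728 -0.366]
(414, -319, 180) [-0.048 -1.576 -0.366]
(414, -319, 60) [-0.048 -1.576 -0.066]
```

>>> {"method": "jog_arm", "body": {
  "series": "0 0 -0.03 0 0 0 -1;0 0 -0.1 0 0 0 -1;0 0 -0.18 0 0 0 -1;0 0 -0.26 0 0 0 -1;0 -0.03 -0.33 0 0 0 -1;0 -0.1 -0.366 0 0 0 -1;0 -0.2 -0.366 0 0 0 -1;0 -0.3 -0.366 0 0 0 -1;-0.01 -0.4 -0.366 0 0 0 -1;-0.01 -0.5 -0.366 0 0 0 -1;-0.01 -0.6 -0.366 0 0 0 -1;-0.02 -0.69 -0.366 0 0 0 -1;-0.02 -0.77 -0.366 0 0 0 -1;-0.02 -0.85 -0.366 0 0 0 -1;-0.02 -0.93 -0.366 0 0 0 -1;-0.03 -0.98 -0.366 0 0 0 -1;-0.03 -1 -0.366 0 0 0 -1;-0.03 -1 -0.366 0 0 0 -1"
}}

```text
time_s: 17.6
eef_pos: [495.3, -103.2, 179.6]
ee_rot: [-0.0, 0.195, 0.981, 0.0]
force: [0.1, 0.1, -1.4]
grip_width: 0.551
grip_force: 41.5
```

```bash
python3 - <<'E'
from h import *
rows((414,-319,180),(414,-319,60))
E
```

```text
at [ 495.3 -103.2  179.6] rpy [-0.614 -3.081 -0.   ] t 17.6 w 0.55 gf 41.47034168243408 F [ 0.1  0.1 -1.4]
(414, -319, 180) [-0.019 -0.576 -0.001]
(414, -319, 60) [-0.019 -0.576  0.299]
```

>>> {"method": "jog_arm", "body": {
  "series": "0 -0.04 0 0 0 0 -1;0 -0.13 0 0 0 0 -1;-0.01 -0.23 0 0 0 0 -1;-0.01 -0.33 0 0 0 0 -1;-0.015 -0.43 0 0 0 0 -1;-0.019 -0.52 0 0 0 0 -1;-0.019 -0.56 0 0 0 0 -1;-0.019 -0.576 0 0 0 0 -1;-0.019 -0.576 0.04 0 0 0 -1;-0.019 -0.576 0.11 0 0 0 -1;-0.019 -0.576 0.18 0 0 0 -1;-0.019 -0.576 0.24 0 0 0 -1;-0.019 -0.576 0.28 0 0 0 -1;-0.019 -0.576 0.299 0 0 0 -1;-0.019 -0.576 0.299 0 0 0 -1;-0.019 -0.576 0.299 0 0 0 -1"
}}

```text
time_s: 19.6
eef_pos: [414.6, -319.3, 60.6]
ee_rot: [0.001, 0.195, 0.981, -0.0]
force: [0.9, 0.5, -0.9]
grip_width: 0.553
grip_force: 41.5
```

```bash
cat >>h.py <<'E'
def look(name,xy,z):
    a=[]
    for n in("side","top"):
        p=capture(n); c=proj(p,[[*xy,40]])[0].astype(int); x=np.clip(c[0]-65,0,430);y=np.clip(c[1]-60,0,300)
        a.append(cv2.resize(p["img"][y:y+120,x:x+130],(390,360)))
        print(n,[(m["confidence"],m["point"][::-1]) for m in mark_of(name,p)][:2],"expect",proj(p,[[*xy,z]]))
    import time; cv2.imwrite(f"pics/{name}_{z}.png",np.hstack(a)[:,:,::-1])
E
python3 - <<'E'
from h import *
rows((414,-319,39))
look("jar_yellow",(414,-319),26)
E
```

```text
at [ 414.6 -319.3   60.6] rpy [ 6.13e-01  3.08e+00 -1.00e-03] t 19.6 w 0.55 gf 41.53669774532318 F [ 0.9  0.5 -0.9]
(414, -319, 39) [0.002 0.    0.054]
side [(0.76, [350.2, 323.6])] expect [[347.98395424 322.18811913]]
top [(0.46, [428.1, 262.0])] expect [[425.56023045 263.22753035]]
```

View pics/jar_yellow_26.png

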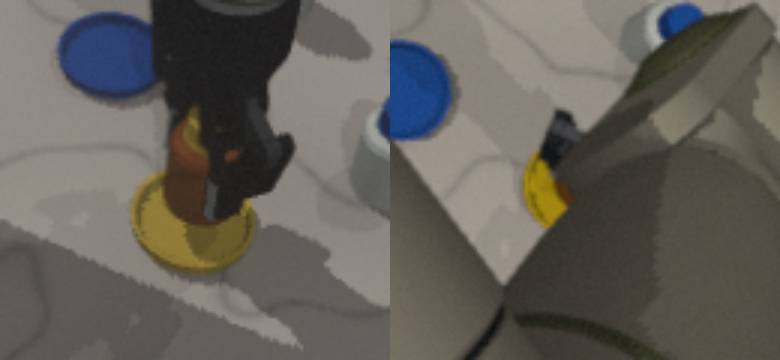

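The yellow jar is upright over the yellow dish, but about 4–5 mm off towards camera-right (left half, about (203,215) against the dish's (194,222)). I'll correct by +4 mm in tool x while lowering.

>>> {"method": "jog_arm", "body": {
  "series": "0.005 0.001 0.015 0 0 0 -1;0.01 0.003 0.03 0 0 0 -1;0.01 0.003 0.04 0 0 0 -1;0.01 0.003 0.047 0 0 0 -1;0.01 0.003 0.051 0 0 0 -1;0.01 0.003 0.053 0 0 0 -1;0.01 0.003 0.055 0 0 0 -1;0.01 0.003 0.055 0 0 0 -1"
}}

```text
time_s: 20.8
eef_pos: [411.1, -316.5, 38.7]
ee_rot: [0.0, 0.195, 0.981, -0.0]
force: [-2.3, 2.4, 8.1]
grip_width: 0.553
grip_force: 42.4
```

>>> {"method": "jog_arm", "body": {
  "series": "0 0 0 0 0 0 0.4;0 0 0 0 0 0 0.8;0 0 0 0 0 0 1;0 0 0 0 0 0 1;0 0 0 0 0 0 1;0 0 -0.03 0 0 0 1;0 0 -0.1 0 0 0 1;0 0 -0.2 0 0 0 1;0 0 -0.3 0 0 0 1;0 0 -0.36 0 0 0 1;0 0 -0.36 0 0 0 1"
}}

```text
time_s: 22.18
eef_pos: [411.5, -316.9, 184.0]
ee_rot: [0.002, 0.195, 0.981, -0.001]
force: [-0.6, 1.4, 0.1]
grip_width: 1.0
grip_force: 0.0
```

```bash
python3 - <<'E'
from h import *
rows((493,16,180),(493,16,35))
look("jar_yellow",(414,-319),5)
E
```

```text
at [ 411.5 -316.9  184. ] rpy [ 0.612  3.078 -0.004] t 22.175 w 1.0 gf 0.0 F [-0.6  1.4  0.1]
(493, 16, 180) [0.13  0.847 0.008]
(493, 16, 35) [0.132 0.848 0.37 ]
side [(0.66, [347.3, 328.2])] expect [[346.82391212 329.13128574]]
top [(0.8, [420.1, 263.4])] expect [[422.42605602 263.95820532]]
```

View pics/jar_yellow_5.png

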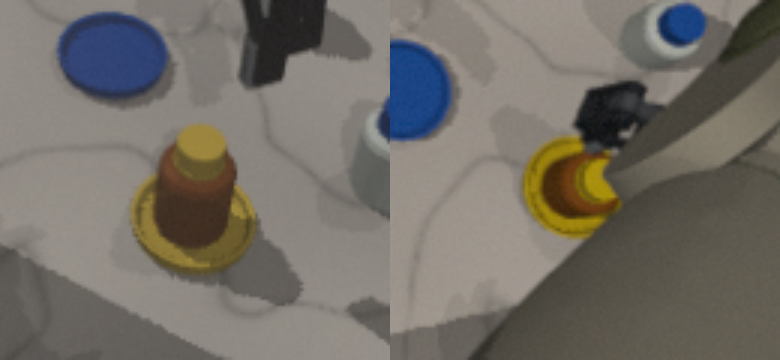

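The yellow jar stands upright and centred in its dish (left half, about (194,220)). Next is red.

>>> {"method": "jog_arm", "body": {
  "series": "0.02 0.11 0.008 0 0 0 1;0.04 0.25 0.008 0 0 0 1;0.06 0.39 0.008 0 0 0 1;0.08 0.53 0.008 0 0 0 1;0.1 0.66 0.008 0 0 0 1;0.12 0.78 0.008 0 0 0 1;0.131 0.846 0.008 0 0 0 1;0.131 0.846 0.008 0 0 0 1;0.131 0.846 0.08 0 0 0 1;0.131 0.846 0.16 0 0 0 1;0.131 0.846 0.24 0 0 0 1;0.131 0.846 0.31 0 0 0 1;0.131 0.846 0.355 0 0 0 1;0.131 0.846 0.37 0 0 0 1;0.131 0.846 0.37 0 0 0 1;0.131 0.846 0.37 0 0 0 1"
}}

```text
time_s: 24.38
eef_pos: [492.5, 16.0, 34.6]
ee_rot: [0.001, 0.195, 0.981, -0.0]
force: [-0.1, -0.3, 0.2]
grip_width: 1.0
grip_force: 0.0
```

>>> {"method": "jog_arm", "body": {
  "series": "0 0 0 0 0 0 -1;0 0 0 0 0 0 -1;0 0 0 0 0 0 -1;0 0 0 0 0 0 -1;0 0 0 0 0 0 -1;0 0 0 0 0 0 -1;0 0 0 0 0 0 -1",
  "grip_force": 40
}}

```text
time_s: 25.25
eef_pos: [492.3, 16.2, 34.4]
ee_rot: [0.0, 0.195, 0.981, -0.0]
force: [-2.2, -0.5, 7.1]
grip_width: 0.552
grip_force: 40.7
```

```bash
python3 - <<'E'
from h import *
rows((529,393.5,180),(529,393.5,60))
E
```

```text
at [492.3  16.2  34.4] rpy [ 0.613  3.081 -0.   ] t 25.25 w 0.55 gf 40.70397913455963 F [-2.2 -0.5  7.1]
(529, 393.5, 180) [ 0.276  0.907 -0.364]
(529, 393.5, 60) [ 0.276  0.907 -0.064]
```

>>> {"method": "jog_arm", "body": {
  "series": "0 0 -0.03 0 0 0 -1;0 0 -0.1 0 0 0 -1;0 0 -0.18 0 0 0 -1;0 0 -0.26 0 0 0 -1;0.01 0.03 -0.33 0 0 0 -1;0.03 0.1 -0.364 0 0 0 -1;0.06 0.2 -0.364 0 0 0 -1;0.09 0.3 -0.364 0 0 0 -1;0.12 0.4 -0.364 0 0 0 -1;0.15 0.5 -0.364 0 0 0 -1;0.18 0.6 -0.364 0 0 0 -1;0.21 0.7 -0.364 0 0 0 -1;0.24 0.79 -0.364 0 0 0 -1;0.265 0.87 -0.364 0 0 0 -1;0.276 0.907 -0.364 0 0 0 -1;0.276 0.907 -0.364 0 0 0 -1;0.276 0.907 -0.32 0 0 0 -1;0.276 0.907 -0.25 0 0 0 -1;0.276 0.907 -0.2 0 0 0 -1;0.276 0.907 -0.18 0 0 0 -1"
}}

```text
time_s: 27.75
eef_pos: [528.4, 392.5, 103.9]
ee_rot: [-0.001, 0.196, 0.981, -0.001]
force: [0.6, 0.0, -1.2]
grip_width: 0.549
grip_force: 41.6
```

>>> {"method": "jog_arm", "body": {
  "series": "0 0 0.04 0 0 0 -1;0 0 0.08 0 0 0 -1;0 0 0.105 0 0 0 -1;0 0 0.115 0 0 0 -1;0 0 0.115 0 0 0 -1;0 0 0.115 0 0 0 -1"
}}

```text
time_s: 28.5
eef_pos: [529.2, 393.9, 60.5]
ee_rot: [0.0, 0.195, 0.981, 0.0]
force: [-0.6, 0.2, -1.1]
grip_width: 0.55
grip_force: 41.6
```

```bash
python3 - <<'E'
from h import *
rows((529,393.5,39.5))
look("jar_red",(529,393.5),26)
E
```

```text
at [529.2 393.9  60.5] rpy [6.13e-01 3.08e+00 1.00e-03] t 28.5 w 0.55 gf 41.60601854324341 F [-0.6  0.2 -1.1]
(529, 393.5, 39.5) [ 0.    -0.001  0.052]
side [(0.73, [193.4, 155.2]), (0.3, [414.9, 315.6])] expect [[191.42255747 155.91186239]]
top [(0.68, [122.5, 192.6])] expect [[122.24843936 193.21210007]]
```

View pics/jar_red_26.png

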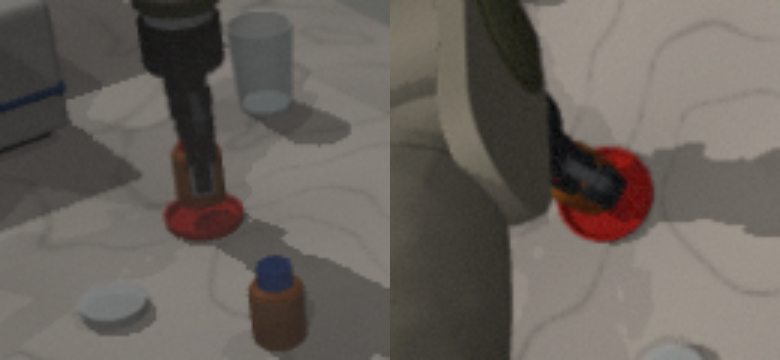

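The red jar is over the red dish and within about 2 px of target (left half, about (200,205)). The beaker is well clear, so I'm lowering and releasing.

>>> {"method": "jog_arm", "body": {
  "series": "0 0 0.015 0 0 0 -1;0 0 0.03 0 0 0 -1;0 0 0.04 0 0 0 -1;0 0 0.046 0 0 0 -1;0 0 0.05 0 0 0 -1;0 0 0.052 0 0 0 -1;0 0 0.053 0 0 0 -1;0 0 0.053 0 0 0 -1"
}}

```text
time_s: 29.7
eef_pos: [529.0, 393.7, 39.5]
ee_rot: [0.0, 0.195, 0.981, 0.0]
force: [-3.7, -1.1, 6.6]
grip_width: 0.55
grip_force: 41.9
```

>>> {"method": "jog_arm", "body": {
  "series": "0 0 0 0 0 0 0.4;0 0 0 0 0 0 0.8;0 0 0 0 0 0 1;0 0 0 0 0 0 1;0 0 0 0 0 0 1;0 0 -0.03 0 0 0 1;0 0 -0.1 0 0 0 1;0 0 -0.2 0 0 0 1;0 0 -0.3 0 0 0 1;0 0 -0.36 0 0 0 1;0 0 -0.36 0 0 0 1"
}}

```text
time_s: 31.08
eef_pos: [529.6, 394.0, 185.4]
ee_rot: [0.002, 0.195, 0.981, 0.001]
force: [-0.6, 0.4, -0.4]
grip_width: 1.001
grip_force: 0.0
```

```bash
python3 - <<'E'
from h import *
rows((472.5,184,180),(472.5,184,35))
look("jar_red",(529,393.5),5)
E
```

```text
at [529.6 394.  185.4] rpy [0.612 3.078 0.004] t 31.075 w 1.0 gf 0.0 F [-0.6  0.4 -0.4]
(472.5, 184, 180) [-0.069 -0.54   0.012]
(472.5, 184, 35) [-0.068 -0.541  0.374]
side [(0.98, [194.2, 158.9]), (0.5, [340.2, 221.5])] expect [[192.21361769 162.01748768]]
top [(0.77, [123.4, 193.7])] expect [[125.63015382 195.39044977]]
```

View pics/jar_red_5.png

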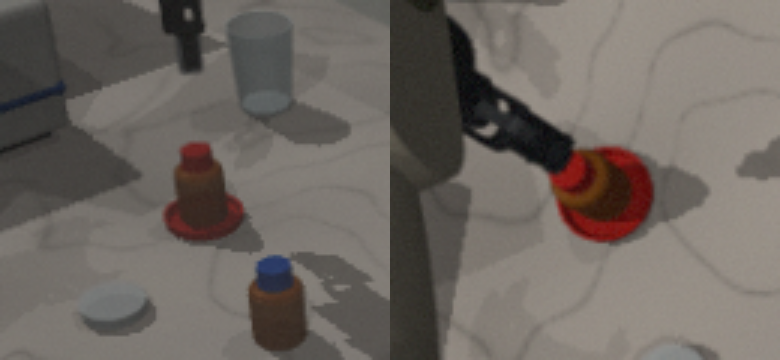

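The red jar stands upright inside its dish (left half, about (200,205)). The release height matches the dish floor. Next is blue.

>>> {"method": "jog_arm", "body": {
  "series": "-0.01 -0.08 0.012 0 0 0 1;-0.03 -0.21 0.012 0 0 0 1;-0.05 -0.34 0.012 0 0 0 1;-0.06 -0.46 0.012 0 0 0 1;-0.068 -0.541 0.012 0 0 0 1;-0.068 -0.541 0.012 0 0 0 1;-0.068 -0.541 0.08 0 0 0 1;-0.068 -0.541 0.16 0 0 0 1;-0.068 -0.541 0.24 0 0 0 1;-0.068 -0.541 0.31 0 0 0 1;-0.068 -0.541 0.36 0 0 0 1;-0.068 -0.541 0.374 0 0 0 1;-0.068 -0.541 0.374 0 0 0 1;-0.068 -0.541 0.374 0 0 0 1"
}}

```text
time_s: 33.02
eef_pos: [471.8, 183.6, 33.8]
ee_rot: [0.001, 0.195, 0.981, 0.0]
force: [1.0, -0.8, -0.4]
grip_width: 0.997
grip_force: 0.0
```

>>> {"method": "jog_arm", "body": {
  "series": "0 0 0 0 0 0 -1;0 0 0 0 0 0 -1;0 0 0 0 0 0 -1;0 0 0 0 0 0 -1;0 0 0 0 0 0 -1;0 0 0 0 0 0 -1;0 0 0 0 0 0 -1",
  "grip_force": 40
}}

```text
time_s: 33.9
eef_pos: [471.6, 183.4, 33.7]
ee_rot: [0.0, 0.195, 0.981, 0.0]
force: [-1.5, 0.9, 6.0]
grip_width: 0.554
grip_force: 40.9
```

```bash
python3 - <<'E'
from h import *
rows((480.5,-183,180),(480.5,-183,60))
E
```

```text
at [471.6 183.4  33.7] rpy [0.613 3.08  0.   ] t 33.9 w 0.55 gf 40.92292249202728 F [-1.5  0.9  6. ]
(480.5, -183, 180) [-0.372 -0.838 -0.366]
(480.5, -183, 60) [-0.371 -0.838 -0.066]
```

>>> {"method": "jog_arm", "body": {
  "series": "0 0 -0.03 0 0 0 -1;0 0 -0.1 0 0 0 -1;0 0 -0.18 0 0 0 -1;0 0 -0.26 0 0 0 -1;-0.02 -0.04 -0.33 0 0 0 -1;-0.05 -0.11 -0.366 0 0 0 -1;-0.09 -0.2 -0.366 0 0 0 -1;-0.13 -0.29 -0.366 0 0 0 -1;-0.17 -0.38 -0.366 0 0 0 -1;-0.21 -0.47 -0.366 0 0 0 -1;-0.25 -0.56 -0.366 0 0 0 -1;-0.29 -0.65 -0.366 0 0 0 -1;-0.33 -0.74 -0.366 0 0 0 -1;-0.36 -0.81 -0.366 0 0 0 -1;-0.371 -0.838 -0.366 0 0 0 -1;-0.371 -0.838 -0.366 0 0 0 -1;-0.371 -0.838 -0.32 0 0 0 -1;-0.371 -0.838 -0.25 0 0 0 -1;-0.371 -0.838 -0.2 0 0 0 -1;-0.371 -0.838 -0.18 0 0 0 -1"
}}

```text
time_s: 36.4
eef_pos: [479.8, -181.8, 104.4]
ee_rot: [-0.001, 0.195, 0.981, 0.0]
force: [0.8, 0.0, -0.3]
grip_width: 0.548
grip_force: 41.7
```

>>> {"method": "jog_arm", "body": {
  "series": "0 0 0.04 0 0 0 -1;0 0 0.08 0 0 0 -1;0 0 0.105 0 0 0 -1;0 0 0.115 0 0 0 -1;0 0 0.115 0 0 0 -1;0 0 0.115 0 0 0 -1"
}}

```text
time_s: 37.15
eef_pos: [480.3, -183.3, 59.5]
ee_rot: [0.0, 0.195, 0.981, -0.0]
force: [0.3, 0.2, -1.0]
grip_width: 0.553
grip_force: 41.7
```

```bash
python3 - <<'E'
from h import *
rows((480.5,-183,38.7))
look("jar_blue",(480.5,-183),26)
E
```

```text
at [ 480.3 -183.3   59.5] rpy [ 6.13e-01  3.08e+00 -1.00e-03] t 37.15 w 0.55 gf 41.65341317653656 F [ 0.3  0.2 -1. ]
(480.5, -183, 38.7) [-0.     0.001  0.052]
side [(0.61, [321.5, 269.1])] expect [[320.69996858 267.42958583]]
top [] expect [[366.96962832 230.38685554]]
```

View pics/jar_blue_26.png

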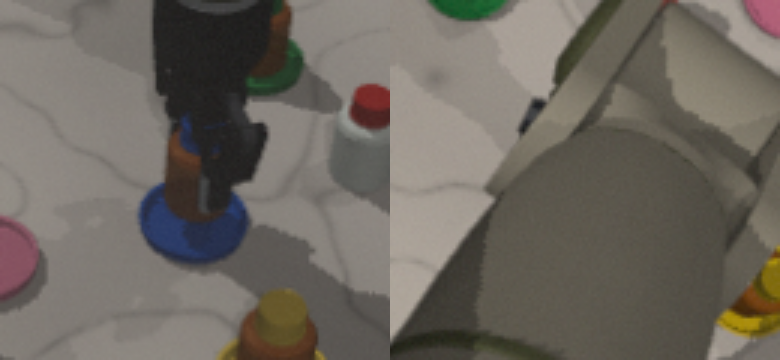

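The blue jar is over the blue dish, about 2–4 mm right of centre (left half, about (200,210) against (194,220)). I'll nudge it +2 mm in tool x and lower.

>>> {"method": "jog_arm", "body": {
  "series": "0.003 0 0.015 0 0 0 -1;0.006 0 0.03 0 0 0 -1;0.006 0 0.04 0 0 0 -1;0.006 0 0.046 0 0 0 -1;0.006 0 0.05 0 0 0 -1;0.006 0 0.052 0 0 0 -1;0.006 0 0.053 0 0 0 -1;0.006 0 0.053 0 0 0 -1"
}}

```text
time_s: 38.35
eef_pos: [477.9, -182.2, 38.7]
ee_rot: [0.0, 0.195, 0.981, -0.0]
force: [-2.6, 1.7, 7.2]
grip_width: 0.551
grip_force: 42.4
```

Next I'll release, rise, and back off towards the base's left so that both cameras have a clear view.

>>> {"method": "jog_arm", "body": {
  "series": "0 0 0 0 0 0 0.4;0 0 0 0 0 0 0.8;0 0 0 0 0 0 1;0 0 0 0 0 0 1;0 0 0 0 0 0 1;0 0 -0.03 0 0 0 1;0 0 -0.1 0 0 0 1;0 0 -0.2 0 0 0 1;0 0 -0.3 0 0 0 1;0 0 -0.38 0 0 0 1;0.02 0.06 -0.4 0 0 0 1;0.05 0.15 -0.4 0 0 0 1;0.1 0.27 -0.4 0 0 0 1;0.15 0.4 -0.4 0 0 0 1;0.2 0.52 -0.4 0 0 0 1;0.25 0.62 -0.4 0 0 0 1;0.28 0.7 -0.4 0 0 0 1;0.28 0.7 -0.4 0 0 0 1;0.28 0.7 -0.4 0 0 0 1"
}}

```text
time_s: 40.72
eef_pos: [481.6, 118.9, 198.3]
ee_rot: [0.0, 0.195, 0.981, -0.0]
force: [0.4, 0.2, -0.3]
grip_width: 1.0
grip_force: 0.0
```

```bash
python3 - <<'E'
from h import *
rows()
ps=[capture("side"),capture("top")]
cv2.imwrite("pics/end.png",np.hstack([ps[0]["img"][130:380,150:470],ps[1]["img"][110:360,90:480]])[:,:,::-1])
for c in("green","red","blue","yellow"):
    d=INIT["dish_"+c]
    for n,p in zip(("side","top"),ps):
        e=proj(p,[[*d,5]])[0]
        print(c,n,"expect",e.round(1),[(round(m["confidence"],2),m["point"][::-1]) for m in mark_of("jar_"+c,p)][:2])
E
```

```text
at [481.6 118.9 198.3] rpy [ 0.613  3.081 -0.   ] t 40.725 w 1.0 gf 0.0 F [ 0.4  0.2 -0.3]
green side expect [342.1 220.7] [(0.9, [342.9, 222.8])]
green top expect [328.7 158.3] [(0.83, [329.1, 158.4])]
red side expect [192.3 161.5] [(0.87, [191.7, 160.3])]
red top expect [124.8 194.5] [(0.89, [124.5, 194.4])]
blue side expect [317.9 274.4] [(0.81, [316.1, 274.9])]
blue top expect [363.8 233.2] [(0.9, [363.6, 233.3])]
yellow side expect [347.2 328.8] [(0.69, [350.2, 329.3])]
yellow top expect [422.4 263.5] [(0.62, [422.3, 264.8])]
```

View pics/end.png

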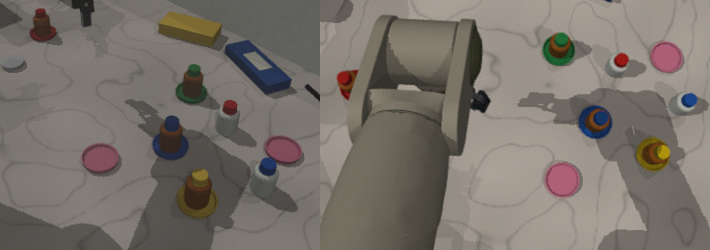

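All four jars stand upright in the dishes of their own colour. In the left half they are green (192,85), red (42,30), blue (171,140) and yellow (198,192). The bottles are where they were, and the arm is clear.

```bash
python3 -c "
from rig import *
print(finish_job())"
```

```text
the job is handed in; nothing more can be done
None
```

I placed all four jars upright in the dishes matching their caps, green first, without touching the white bottles, and handed the job in at about 41 s; the rig returned no verdict.

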